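Top up the sprung sleeve feed track

ROBOT

A 6-joint arm with a two-finger parallel gripper is mounted at the origin on the work surface. World frame = base frame: x ahead of the robot, y to its left, z up, the work surface at z = 0. Lengths are in mm, angles in rad, forces in N, time in s.
With the tool pointing down it reaches from about 275 to 750 mm from the base axis. Payload 10.2 kg.
Tool frame: the origin (TCP) lies at the very end of the fingers, on their centre line; the grasp point (between the pads) lies 19 mm behind it; x points along the fingers, y is the direction in which the jaws open and shut, and the axes are right-handed (so a half turn about x gives the same grasp; the last joint's range is limited). The gripper opens to 85 mm and grips with 20 to 120 N. Pads are 22 mm wide; open, the fingers measure 114 mm over their backs; the gripper's body (76 mm by 85 mm) begins 54 mm behind the grasp point. The pads swing forward as they close: fully open they stand 13 mm farther back than shut.
Start: joints at [1.045, 0.313, 1.498, -0, 1.331, -0.223], TCP at [156.565, 501.117, 231.294] pointing down, gripper open.
Joint ranges: [-2.94, 2.94], [-0.97, 2.17], [0.19, 2.56], [-1.23, 4.37], [0.02, 3.11], [-2.88, 2.88]. Speed limits (rad/s): [2.39, 2.39, 3.01, 3.14, 3.14, 3.14].

INTERFACE

Orientations are given as a unit quaternion [w, x, y, z].
In Python, from rig import ctrl, viewer, order gives the robot as it stands. The module is installed in compiled form; this text tells all that it offers.
- The arm moves only by the tool carry_out, never from a script. Its argument "deltas" is a list of rows, each a list of 7 numbers: the gripper command: -1 is fully open, 1 is shut, values between are in proportion, then the shift along the tool's x, y, z in mm, then the turn, a rotation vector about the tool's x, y, z in degrees. A call has exactly 5 rows; each row is the pose to reach, as a shift and turn from the pose commanded when the call began, along the tool's axes at that moment; what a row does not reach only later rows make up. A row lasts 1/8 s, in which the tool goes at most 62.5 mm and 10.7 degrees, less where a joint would pass 70% of its speed; a pose out of reach is approached as far as the arm can. A call with a gripper value outside its range is refused whole. The fingers move at their own pace and stop on an object; "newtons" is the grip in N (left out, the last holds). Time passes only in rows, so rows that repeat a pose let the fingers close, or fill a call up. It gives the time, the measured TCP pose, the force and the opening at its end, in the units of the state.
- ctrl.sense(): the state, without advancing time (a new reading comes with each control period).
- viewer.capture(name): name is "scene" or "top"; returns the picture (384x512x3 uint8, red, green, blue); there is no depth.
- viewer.calibration(name): a dict with "fx", "fy", "cx", "cy" (pixels), "xyz" and "attitude" of the camera in the world. Camera axes: x right, y down, z forward; pixel columns grow to the right and rows downward; lengths in mm; the calibration is good to about 2 mm. A picture is of the moment at which its call begins. calibration takes no time and is no camera call.
- order.finish_job(): hands the job in, once; it reports no verdict.
The state is a dict: "time_s": time; "joints": joint angles; "dq": joint speeds; "tau": joint torques, N m; "eef_pos": TCP position; "ee_rot": TCP orientation; "force": force on the tool from outside, world axes, zero at the start; "wrist_torque": the same for the moment, N m; "grip_width": opening from 0.0 (shut) to 1.0 (fully open).
Only numpy, scipy, OpenCV 4.12 (cv2) and the standard library are available. Lean on these libraries where they do the work, as an engineer would, in place of code of your own. Each camera call takes 0.05 s, during which the arm holds its last target. There are 200 camera calls.

TASK

Add the loose beige sleeve to the feed track: lift the black knob, draw the blue follower back until it just meets its stop, let the knob drop so that the follower stays caught, and let go. Stand the sleeve upright in the track behind the one at the red gate. Then lift the knob and ease the follower forward by hand, never letting it fly or straining the catch, until it holds both sleeves against the gate, and let go with the knob down and nothing else on the bench disturbed.

Things in the scene. Friction and masses are not known exactly. Their poses are not given: they have to be found in the camera images.
- track: Feed track fixed on the bench: dark steel base plate 360 x 110 x 10 mm with an aluminium channel. Origin at bench height under the channel's centre line, +x along it to the gate, z up. Channel floor z = 10; inner wall faces y = +-19.5, walls 8 thick, tops z = 28, x = -110 to 110. A grey rear block (top z = 46, x = -114 to -96) and a spring tube close the back.
- gate (a point): Red gate block's inner face, at the channel floor: track x = 110, y = 0, z = 10 mm. The block is 36 mm high above that.
- follower (a joint): Travel s (m) of the blue follower (58 long, 35 wide, top z = 45) in the channel, growing as it is drawn back to track -x. Front face at track x = 100 mm - s. A spring pushes it to the gate: 4.5 N at s = 26 mm, 6.5 N at 62, 9 N at 100. About 0.026 with one sleeve in front (the start), 0.062 with two. Little damping: let go, it flies forward.
- nose (a point): Centre of the follower's front face, 30 mm above the bench; moves with it.
- plunger (a joint): Height (m) of the knob and its lug above their rest: 0 down, at most 0.018 lifted. Weight and a light spring (2 to 3.5 N) push it down. Lifted 0.012 or more, the lug clears the catch's tooth.
- knob: Black knob, 24 mm diameter, spanning z = 76 to 102 mm above the bench when down. A steel arm (10 wide, z = 52 to 60) runs from its stem to the track's +y side with an orange lug, 10 x 10 mm, at track y = 40, foot at z = 30. Grip it with the fingers before and behind it along the track. Origin on its axis, at bench height when down; axes as the track's.
- knob_grip (a point): Point on the knob's axis at mid knob (z = 89 mm with the knob down), at track x = 65 mm - s, y = 0: 35 mm behind the follower's front face.
- catch_rail: Aluminium rail 85 x 16 x 10 mm on the base plate, origin at its underside's centre: track x = -31, y = 40, z = 10 mm. It carries the yellow catch, clamped differently each time anywhere in a 16 mm range along it and not measured: a low tooth (8 mm long, top z = 40 above the bench) and, 14 mm behind it, a tall stop (top z = 70). More than 20 N on the catch spoils it.
- catch_mid (a point): Middle of the catch's range, between tooth and stop (not the catch itself). With the knob lifted the lug passes over the tooth and meets the stop at s between 0.088 and 0.104: find it by feel. Lowered there, or up to 3 mm before it, the lug drops behind the tooth; let go, the spring draws it up to 4 mm forward onto the tooth, which holds it.
- sleeve: The sleeve to load, standing loose on the bench: beige turned plastic cylinder, 36 mm diameter, 55 high, about 60 g, one bore and two small holes in its top. Origin at its underside's centre, z up. 1.5 mm play either side in the channel; its top then stands 37 mm above the walls, where the fingers can hold it across the channel.
- sleeve_gate: The like sleeve already in the track, upright against the gate, axis at track x = 92 mm. Origin at its underside's centre. The new sleeve's axis ends at track x = 56 mm, touching this one.
- collar: Bystander: flanged steel collar, 48 mm diameter, 48 high, standing. Origin at its underside's centre.
- jar: Bystander: small jar with a white cap, 50 mm diameter, 70 high. Origin at its underside's centre.
Not all that is in view belongs to the job. What is shaped like the sleeve but purple is not meant.

How it is judged:
By the outcome, as a careful person would: the job done as asked, in the order asked, and still so for the second after the job is handed in, with the robot touching nothing.
It also fails if it takes over 70 s, if anything falls off the work surface, if the arm or the gripper's body presses on something with over 40 N, if the wrist force passes 120 N, or if a joint passes its speed limit or range.

## Working session

There is one attempt and no reset: what is moved stays moved. The work goes in short steps, Python scripts to look and compute and a tool call to move; the robot and the scene stay as the last step left them, time stands still between calls to the robot, and variables do not carry over. Pictures are saved under pics/ and viewed, about 8 in all and at most 12, crops included, and the job is handed in when it is done.

Besides the shell and the picture viewer there is one more tool, called after "Emit:" as a command line: name --pt "numbers of a row" for each row, then --argument value for the rest. carry_out: Moves the arm, as the interface text tells. Its arguments: {"type":"object","properties":{"deltas":{"type":"array"},"newtons":{"type":"number"}},"required":["deltas"]}

```bash
mkdir -p pics; python3 - <<'E'
from rig import ctrl, viewer
import cv2, numpy as np
for n in ("scene","top"):
    im=viewer.capture(n); cv2.imwrite(f"pics/{n}0.png",im[:,:,::-1]); print(n,viewer.calibration(n))
s=ctrl.sense(); print(s)
a=cv2.imread("pics/scene0.png");b=cv2.imread("pics/top0.png")
E
```

```text
scene {'fx': 347.28236278910265, 'fy': 347.28236278910265, 'cx': 257.41203109482274, 'cy': 195.86814191089246, 'xyz': array([ 956.70735384, -166.58130528,  647.00542972]), 'attitude': array([-0.25000318,  0.73486919,  0.59768611, -0.20059161])}
top {'fx': 494.79852681640915, 'fy': 494.79852681640915, 'cx': 258.74239641293167, 'cy': 193.44288072375068, 'xyz': array([ 376.0954146 , -102.64590301, 1218.33324318]), 'attitude': array([ 0.06268228, -0.70369004,  0.70658252, -0.04040291])}
{'time_s': 0.1, 'joints': array([ 1.04459533e+00,  3.13392859e-01,  1.49838716e+00,  2.71455317e-05,
        1.33100713e+00, -2.23388217e-01]), 'dq': array([ 0.00123738, -0.00218949, -0.00200097,  0.00115911,  0.00071486,
        0.00015972]), 'tau': array([ 2.12345258e-03, -4.12902474e+01, -2.60142964e+01, -1.85728773e-04,
        3.03299625e-03,  1.49863013e-05]), 'eef_pos': array([156.43374638, 500.90072248, 230.78310789]), 'ee_rot': array([ 0.69885368,  0.10626456,  0.69918024, -0.10704374]), 'force': array([-0.21001739, -0.31300862, -1.30617045]), 'wrist_torque': array([ 0.06586064, -0.02071562, -0.01689318]), 'grip_width': 1.00025894259412}
```

View pics/scene0.png

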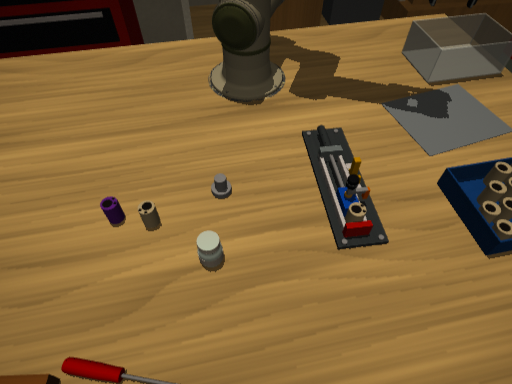

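View pics/top0.png

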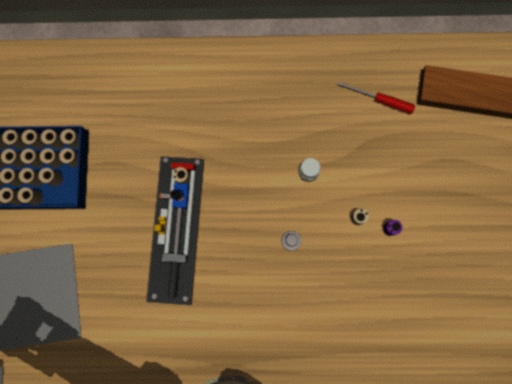

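```bash
cat > h.py <<'E'
import numpy as np, cv2
from scipy.spatial.transform import Rotation as R
from rig import ctrl, viewer
def q2R(q): return R.from_quat([q[1],q[2],q[3],q[0]])
def ray(n,u,v,z):
    c=viewer.calibration(n); d=q2R(c["attitude"]).apply([(u-c["cx"])/c["fx"],(v-c["cy"])/c["fy"],1])
    return c["xyz"]+d*(z-c["xyz"][2])/d[2]
def proj(n,p):
    c=viewer.calibration(n); d=q2R(c["attitude"]).inv().apply(np.asarray(p)-c["xyz"])
    return np.array([c["fx"]*d[0]/d[2]+c["cx"],c["fy"]*d[1]/d[2]+c["cy"]])
E
python3 - <<'E'
from h import *
t=cv2.imread("pics/top0.png"); s=cv2.imread("pics/scene0.png")
A=cv2.resize(t[150:310,140:215],None,fx=3.6,fy=3.6,interpolation=cv2.INTER_CUBIC)
B=cv2.resize(t[195:250,325:415],None,fx=5,fy=5,interpolation=cv2.INTER_CUBIC)
C=cv2.resize(s[185:235,90:170],None,fx=5,fy=5,interpolation=cv2.INTER_CUBIC)
o=np.zeros((580,740,3),np.uint8); o[:576,:270]=A; o[:275,280:730]=B; o[280:530,280:680]=C
cv2.imwrite("pics/crop1.png",o)
# dark plate
g=t.max(axis=2); m=((g<75)*255).astype(np.uint8); m[:, :140]=0;m[:,215:]=0;m[:150]=0;m[312:]=0
m=cv2.morphologyEx(m,cv2.MORPH_CLOSE,np.ones((15,15)))
c=max(cv2.findContours(m,0,2)[0],key=cv2.contourArea); r=cv2.minAreaRect(c); bp=cv2.boxPoints(r); print(r,bp)
P=np.array([ray("top",u,v,10) for u,v in bp]);print(P.round(1),P.mean(0).round(1),np.linalg.norm(P[1]-P[0]),np.linalg.norm(P[2]-P[1]))
hsv=cv2.cvtColor(t,cv2.COLOR_BGR2HSV)
def blob(n,m,x0,x1,y0,y1,z):
    M=np.zeros_like(m);M[y0:y1,x0:x1]=m[y0:y1,x0:x1]; k,l,st,ce=cv2.connectedComponentsWithStats(M.astype(np.uint8))
    i=1+np.argmax(st[1:,4]);print(n,st[i],ce[i].round(1),ray("top",*ce[i],z).round(1))
H,S,V=cv2.split(hsv)
blob("red",((H<6)|(H>174))&(S>150)&(V>80),140,215,150,190,46)
blob("blue",(H>100)&(H<125)&(S>120)&(V>60),160,215,150,230,45)
blob("yellow",(H>20)&(H<32)&(S>180)&(V>80),140,215,190,260,60)
blob("purple",(H>125)&(H<150)&(S>100),370,420,200,250,55)
print(S[210:224,350:372]); print(V[210:224,350:372])
E
```

```text
((175.27049255371094, 230.02459716796875), (44.543582916259766, 146.30575561523438), 5.194429397583008) [[146.46721 300.86066]
 [159.71312 155.15576]
 [204.07378 159.18854]
 [190.82787 304.89343]]
[[293.9 206.6  10. ]
 [652.7 184.3  10. ]
 [641.4  72.2  10. ]
 [284.4  99.   10. ]] [468.1 140.5  10. ] 359.52620940030135 112.70968335764518
red [171 162  23   8 128] [182.2 165. ] [619.4 120.2  46. ]
blue [173 183  16  25 260] [181.1 194.7] [546.7 121.5  45. ]
yellow [154 217  12  17 101] [159.6 225.2] [472.2 168.   60. ]
purple [385 220  16  15 148] [391.4 227.5] [ 464.8 -375.7   55. ]
[[140 145 140 148 126 109  92  97  88  86  90  87  85  93  90  99 110 131
  134 144 140 140]
 [143 149 129 129 101  97  88  87  88  85  89  98  88  83  84  93 100 112
  131 138 140 138]
 [151 149 139 113  87  88  92  89  83  90  89  87  89  86  88  91  99 122
  130 140 137 138]
 [145 126 118  86  84  81  85  86  94  99 103  87  80  90  88  89  88 108
  127 132 136 144]
 [135 141 112  93  79  88  83  97  83  92 102  90  90  89  82  86  88  97
  110 130 135 135]
 [148 128  73  84  87  82  91 103  83  74 117
[... 1395 characters left out ...]
5  25  27  38  86 134 167 167
  170 169 169 167]
 [ 81  44  41  84 138 144 113  66  29  29  30  22  27  35  85 139 167 169
  169 167 168 170]
 [ 96  56  39  71 126 144 118  77  36  30  22  24  35  50  95 143 159 172
  169 163 169 168]
 [112  64  39  63 103 130 132 101  63  40  35  29  41  72 117 154 164 169
  164 164 161 163]
 [118  77  52  45  69 112 133 129 104  82  70  72  82 116 145 163 165 165
  161 162 164 158]
 [144 106  65  44  54  80 119 138 140 130 120 118 135 148 162 166 168 159
  161 162 162 161]
 [159 126  93  59  53  57  81 104 130 134 136 141 148 157 161 167 164 168
  163 166 167 164]
 [163 156 133  93  73  56  59  66  91 101 108 126 135 146 156 165 169 169
  168 172 165 167]]
```

View pics/crop1.png

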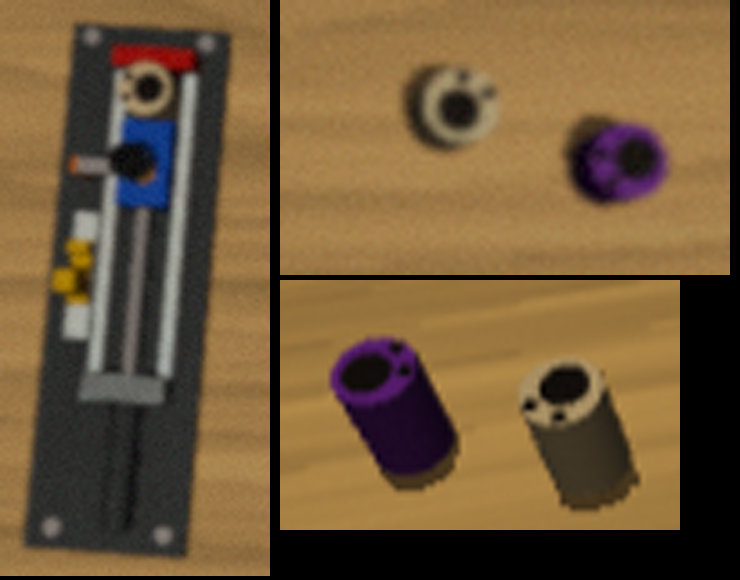

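```bash
python3 - <<'E'
from h import *
f=lambda x,y:(140+(x+.5)/3.6-.5,150+(y+.5)/3.6-.5)
t=cv2.imread("pics/top0.png"); g=cv2.cvtColor(t,cv2.COLOR_BGR2GRAY)
P=[]
for x,y in [(92,37),(207,43),(51,526),(163,535)]:
    u,v=f(x,y);iu,iv=round(u),round(v);w=np.clip(g[iv-4:iv+5,iu-4:iu+5].astype(float)-75,0,None)
    yy,xx=np.mgrid[iv-4:iv+5,iu-4:iu+5];w[(xx-u)**2+(yy-v)**2>10]=0
    c=((w*xx).sum()/w.sum(),(w*yy).sum()/w.sum());P.append(ray("top",*c,11));print((u,v),np.round(c,2),P[-1].round(1))
F=(P[0]+P[1])/2;B=(P[2]+P[3])/2;print("F,B",F,B,np.linalg.norm(F-B))
d=np.array([P[0]-P[2],P[1]-P[3]]);print(np.degrees(np.arctan2(d[:,1],d[:,0])))
for n,(x,y),z in [("sg",(147,88),65),("rear",(122,389),46),("knobtop",(132,160),102),("lug",(73,164),60)]: print(n,ray("top",*f(x,y),z).round(1))
print("redbox inner edge",ray("top",*f(152,69),46))
print("sleeve top",ray("top",360.4,216.2,55), "scene", ray("scene",90+(562.5-280)/5-.5,185+(392-280+.5)/5-.5,55))
print("collar",ray("top",291,240,48),"jar",ray("top",310,168,70))
s=ctrl.sense();print(q2R(s["ee_rot"]).as_matrix().round(3))
E
```

```text
(165.19444444444446, 159.91666666666666) [165.11 159.45] [641.3 170.1  11. ]
(197.13888888888889, 161.58333333333334) [196.86 161.46] [635.5  90.1  11. ]
(153.80555555555554, 295.75) [153.8  295.94] [305.6 188.9  11. ]
(184.91666666666666, 298.25) [184.8  298.26] [300.1 113.7  11. ]
F,B [638.42715641 130.11014129  11.        ] [302.84869621 151.27762439  11.        ] 336.2453944607216
[-3.19716391 -4.02150063]
sg [593.6 120.2  65. ]
rear [396.3 136.1  46. ]
knobtop [540.  121.6 102. ]
lug [543.8 169.3  60. ]
redbox inner edge [610.13007077 120.73282899  46.        ]
sleeve top [ 491.69174934 -304.56942526   55.        ] scene [ 495.96591234 -305.62128923   55.        ]
collar [ 436.94565083 -141.60050854   48.        ] jar [ 604.82176319 -187.48204992   70.        ]
[[-0.001  0.298  0.954]
 [-0.001  0.954 -0.298]
 [-1.    -0.001 -0.   ]]
```

```bash
python3 - <<'E'
from h import *
t=cv2.imread("pics/top0.png"); g=cv2.GaussianBlur(cv2.cvtColor(t,cv2.COLOR_BGR2GRAY).astype(np.float32),(1,3),1)
L=[];Rr=[]
for v in list(range(182,205))+list(range(235,250)):
    # predicted cols
    def pc(y): 
        best=min(np.arange(480,620,1.) if v<215 else np.arange(380,500,1.),key=lambda x:abs(proj("top",[x,120-np.tan(np.radians(4.2))*(x-593)+y,28])[1]-v))
        return proj("top",[best,120-np.tan(np.radians(4.2))*(best-593)+y,28])[0]
    for y,o in ((27.5,L),(-19.5,Rr)):
        u0=pc(y);us=np.arange(u0-4,u0+4,.1);p=np.interp(us,np.arange(512),g[v]);d=np.gradient(p)
        i=d.argmax();hi=p[i:i+25].max();lo=p[max(0,i-25):i+1].min();j=np.argmax((us>=us[max(0,i-25)])&(p>=(hi+lo)/2)&(np.arange(80)>=i-25));o.append(ray("top",us[j],v,28)[:2])
for n,o in(("L",L),("R",Rr)):
    o=np.array(o);k=np.polyfit(o[:,0],o[:,1],1);r=o[:,1]-np.polyval(k,o[:,0]);w=abs(r)<1.5*r.std();k=np.polyfit(o[w,0],o[w,1],1)
    print(n,np.degrees(np.arctan(k[0])),"y@593",np.polyval(k,593),"y@450",np.polyval(k,450),r.std())
s=cv2.imread("pics/scene0.png")
cv2.imwrite("pics/crop2.png",cv2.resize(s[115:255,290:395],None,fx=4.2,fy=4.2,interpolation=cv2.INTER_CUBIC))
E
```

```text
Traceback (most recent call last):
  File "h.py", line 9, in proj
    c=viewer.calibration(n); d=q2R(c["attitude"]).inv().apply(np.asarray(p)-c["xyz"])
ValueError: time passes only in moves, steps and waits
```

```bash
sed -i 's/^def ray/CAL={k:viewer.calibration(k) for k in ("scene","top")}\ndef ray/; s/c=viewer.calibration(n)/c=CAL[n]/' h.py; python3 - <<'E'
from h import *
t=cv2.imread("pics/top0.png"); g=cv2.GaussianBlur(cv2.cvtColor(t,cv2.COLOR_BGR2GRAY).astype(np.float32),(1,3),1)
k=np.tan(np.radians(4.2))
for n,y in (("L",27.5),("R",-19.5)):
    o=[]
    for x in list(np.arange(490,580,2.4))+list(np.arange(410,450,2.4)):
        u0,v=proj("top",[x,120-k*(x-593)+y,28]);us=np.arange(u0-4,u0+4,.1)
        p=cv2.remap(g,us.astype(np.float32)[None],np.full((1,len(us)),v,np.float32),1)[0]
        d=np.gradient(p);i=int(d.argmax());o.append(ray("top",us[i],v,28)[:2])
    o=np.array(o);c=np.polyfit(o[:,0],o[:,1],1);r=o[:,1]-np.polyval(c,o[:,0]);w=abs(r)<1.5*r.std();c=np.polyfit(o[w,0],o[w,1],1)
    print(n,np.degrees(np.arctan(c[0])),"y@593",np.polyval(c,593),"y@450",np.polyval(c,450),r.std())
s=cv2.imread("pics/scene0.png")
cv2.imwrite("pics/crop2.png",cv2.resize(s[115:255,290:395],None,fx=4.2,fy=4.2,interpolation=cv2.INTER_CUBIC))
E
```

```text
L -3.6661578750991346 y@593 150.91427857817433 y@450 160.0768598954117 3.050456236504997
R -4.287343281284888 y@593 103.36698355242117 y@450 114.08744059760073 0.901011567350617
```

View pics/crop2.png

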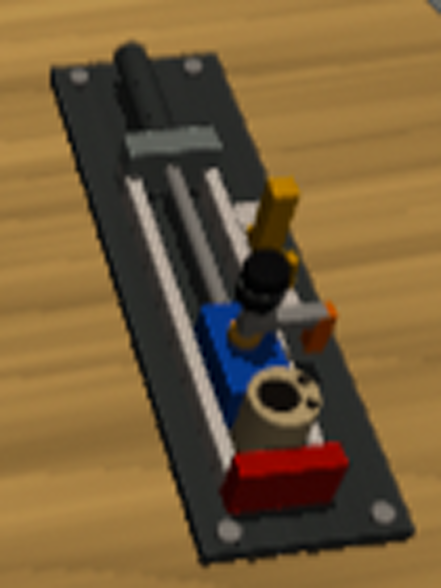

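```bash
python3 - <<'E'
from h import *
f=lambda x,y:(290+(x+.5)/4.2-.5,115+(y+.5)/4.2-.5)
print("scene sg",ray("scene",*f(285,394),65),"knobtop",ray("scene",*f(267,266),102))
for q in [(79,76),(193,66),(229,531),(384,513)]: print(ray("scene",*f(*q),11).round(1))
# triangulate knob top and sleeve tops from both views
def tri(a,b):
    A=[];B=[]
    for n,p in(("top",a),("scene",b)):
        c=CAL[n];d=ray(n,*p,0)-c["xyz"];d/=np.linalg.norm(d);M=np.eye(3)-np.outer(d,d);A.append(M);B.append(M@c["xyz"])
    return np.linalg.solve(sum(A),sum(B)).round(1)
print(tri((180.5,174.1),f(285,394)),tri((360.4,216.2),(90+(562.5-280)/5-.5,185+(392.5-280)/5-.5)))
t=cv2.imread("pics/top0.png");V=t.max(2)
for n,(u,v) in (("sg",(181,174)),("sl",(360,216)),("knob",(176,195))):
    print(n);print(V[v-10:v+11,u-10:u+11] if n!="sl" else "")
E
```

```text
scene sg [595.19851966 121.707713    65.        ] knobtop [543.88678008 123.67660922 102.        ]
[300.7 113.2  11. ]
[306.3 187.7  11. ]
[635.1  89.4  11. ]
[641.1 169.7  11. ]
[594.2 121.3  63.6] [ 492.2 -306.1   50.1]
sg
[[109 131 142 140 142 145 142 145 144 145 138 137 134 131 136 134 133 128
  126 125 124]
 [117 140 147 145 142 148 146 148 145 144 144 145 145 147 143 143 149 146
  144 143 142]
 [115 143 145 145 149 140 141 143 146 151 141 144 145 139 143 142 145 148
  141 143 141]
 [107 126 127 130 131 132 145 149 155 154 149 147 146 139 143 142 142 144
  144 144 144]
 [ 72  88  94  99 112 136 150 159 164 164 165 160 155 141 131 130 126 124
  127 126 129]
 [ 60  87 110 104 115 134 158 164 155 155 145 150 147 145 130 103  87  80
   83  79  87]
 [ 75 116 129 113  93 119 143 143 128 109 101 103 124 146 138 105  61  38
   44  57  83]
 [ 83 134 147 123  91  98 117 104  81  51  43  53  74 116 143 123  79  44
   33  69 116]
 [ 87 134 155 139 130 121 101  63  38  28  15  23  42  85 128 136  92  51
   32  74 127]
 [ 91 142 164 164 151 132  92  50  21  16  22  15  25  52 105 127 100  52

[... 2173 characters left out ...]
8  96 105  97  73  50  33  23  20  13  26  34  57  83  91 106
  130 129  99]
 [ 40  42  58 101 135 137 120  90  77  64  41  36  48  74  84  95  87 125
  134 126  89]
 [ 37  44  70 116 152 152 141 125 111 107  86  70  63  82  87  86 115 126
  137 122  87]
 [ 43  47  76 122 156 151 146 140 132 129 122 113 109 108 114 116 131 134
  134 123  86]
 [ 43  46  81 127 152 148 140 139 134 131 135 136 127 125 134 137 138 138
  136 125  93]
 [ 43  48  85 133 157 140 138 133 133 136 133 134 137 133 134 135 135 140
  136 123  90]
 [ 42  52  88 138 155 145 140 133 140 131 131 134 136 136 139 136 136 135
  134 125  84]
 [ 45  53  90 145 158 144 127 124 124 133 134 129 132 133 135 134 138 135
  138 125  88]]
```

Emit:
carry_out --pt "0 4 -24.4 48 0 0 0" --pt "0 8 -48.8 96 0 0 0" --pt "0 12 -73.2 144 0 0 0" --pt "0 16 -97.6 192 0 0 0" --pt "0 20 -122 240 0 0 0" --newtons 40

```text
time_s: 0.72
eef_pos: [350.2, 311.7, 211.1]
ee_rot: [0.699, 0.107, 0.699, -0.107]
force: [0.1, 0.8, 0.0]
grip_width: 0.501
```

Emit:
carry_out --pt "0 14 -24.4 48 8 0 0" --pt "0 28 -48.8 96 16 0 0" --pt "0 42 -73.2 144 24 0 0" --pt "0 56 -97.6 192 32 0 0" --pt "0 71 -121.7 239.7 40 0 0"

```text
time_s: 1.35
eef_pos: [542.8, 124.0, 139.6]
ee_rot: [0.619, 0.341, 0.62, -0.341]
force: [1.0, 1.4, 0.1]
grip_width: 0.497
```

Emit:
carry_out --pt "0 0 0 0 9 0 0" --pt "0 0 0 0 18 0 0" --pt "0 0 0 0 27 0 0" --pt "0 0 0 0 36.8 0 0" --pt "0 0 0 0 36.8 0 0"

```text
time_s: 1.98
eef_pos: [541.6, 125.4, 140.0]
ee_rot: [-0.482, -0.517, -0.482, 0.518]
force: [-0.2, -0.8, 0.6]
grip_width: 0.497
```

```bash
python3 - <<'E'
from h import *
s=ctrl.sense();print(s["time_s"],s["eef_pos"],s["force"],s["grip_width"],s["joints"].round(2));print(q2R(s["ee_rot"]).as_matrix().round(4))
f=lambda x,y:(140+(x+.5)/3.6-.5,150+(y+.5)/3.6-.5)
O=np.array([502.6,128.6,0]);u=np.array([.9974,-.0715,0])
for n,q,z in(("stop",(65,280),70),("tooth",(78,247),40),("tooth front",(78,238),40)): print(n,(ray("top",*f(*q),z)-O)@u)
a=viewer.capture("top")[:,:,::-1];b=viewer.capture("scene")[:,:,::-1]
A=cv2.resize(a[150:260,130:230],None,fx=4,fy=4,interpolation=cv2.INTER_CUBIC);B=cv2.resize(b[110:220,305:395],None,fx=4,fy=4,interpolation=cv2.INTER_CUBIC)
cv2.imwrite("pics/p3.png",np.hstack([A,B]))
E
```

```text
1.975 [541.59813917 125.43644261 139.98467903] [-0.18209793 -0.78112448  0.61271117] 0.4973249254496172 [ 0.02  0.47  1.53 -0.    1.15  0.09]
[[-7.000e-04  9.975e-01 -7.090e-02]
 [-0.000e+00 -7.090e-02 -9.975e-01]
 [-1.000e+00 -7.000e-04  1.000e-04]]
stop -39.26154523570037
tooth -14.866949184882774
tooth front -8.854641037728538
```

View pics/p3.png

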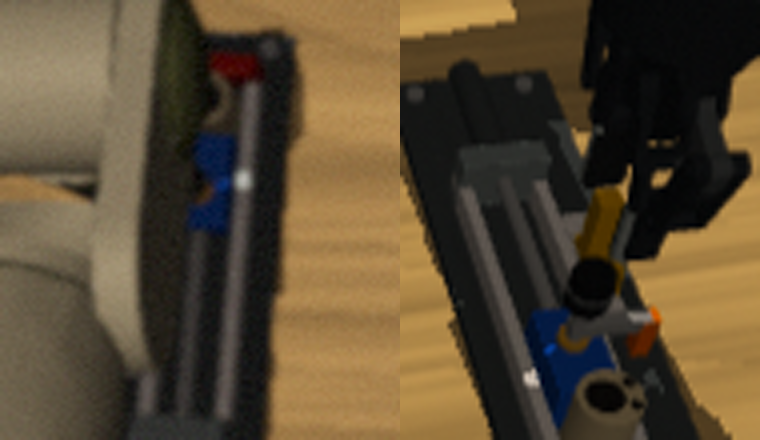

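```bash
python3 - <<'E'
from h import *
u=np.array([.9974,-.0715,0])
for n,p in (("tcp",[541.6,125.4,140]),("front tip",np.array([541.6,125.4,146])+21*u),("rear tip",np.array([541.6,125.4,146])-21*u),("knobtop",[541.6,125.4,102]),("lug", np.array([541.6,125.4,55])+40*np.array([.0715,.9974,0]))):
    q=proj("scene",p); print(n,(q-[305,110]+.5)*4-.5+[400,0])
E
```

```text
tcp [613.00373256 219.47380515]
front tip [629.36560781 242.98416126]
rear tip [602.85122635 180.51841159]
knobtop [595.77892931 269.48218062]
lug [647.43157563 318.21644393]
```

Emit:
carry_out --pt "0 15 -1 2 0 0 0" --pt "0 35 -1 2 0 0 0" --pt "0 52 -1 2 0 0 0" --pt "0 64 -1 2 0 0 0" --pt "0 68 -1 2 0 0 0"

```text
time_s: 2.7
eef_pos: [540.3, 123.5, 71.4]
ee_rot: [-0.481, -0.517, -0.482, 0.518]
force: [0.2, -0.3, -0.8]
grip_width: 0.502
```

```bash
python3 - <<'E'
from h import *
s=ctrl.sense();print(s["time_s"],s["eef_pos"],s["force"],s["grip_width"])
b=viewer.capture("scene")[:,:,::-1]
cv2.imwrite("pics/p4.png",cv2.resize(b[130:220,310:410],None,fx=6,fy=6,interpolation=cv2.INTER_CUBIC))
E
```

```text
2.7 [540.34902908 123.52541359  71.42251886] [ 0.15004935 -0.34964116 -0.84901509] 0.5020967977505734
```

View pics/p4.png

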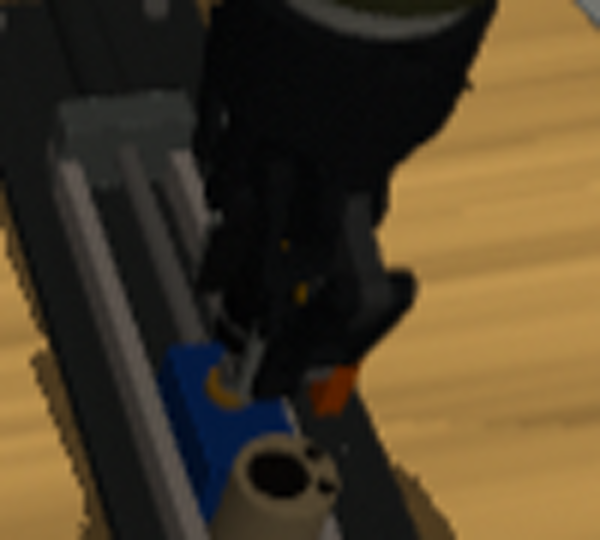

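Emit:
carry_out --pt "0.35 0 0 0 0 0 0" --pt "0.4 0 0 0 0 0 0" --pt "0.45 0 0 0 0 0 0" --pt "0.55 0 0 0 0 0 0" --pt "0.7 0 0 0 0 0 0"

```text
time_s: 3.38
eef_pos: [541.3, 123.5, 72.9]
ee_rot: [0.482, 0.518, 0.481, -0.517]
force: [2.1, -0.6, 4.5]
grip_width: 0.267
```

Emit:
carry_out --pt "1 0 0 0 0 0 0" --pt "1 0 0 0 0 0 0" --pt "1 0 0 0 0 0 0" --pt "1 0 0 0 0 0 0" --pt "1 0 0 0 0 0 0"

```text
time_s: 4.0
eef_pos: [541.3, 123.5, 72.9]
ee_rot: [0.482, 0.518, 0.481, -0.517]
force: [2.8, 0.2, 5.7]
grip_width: 0.263
```

Emit:
carry_out --pt "1 -3 0 0 0 0 0" --pt "1 -6 0 0 0 0 0" --pt "1 -10 0 0 0 0 0" --pt "1 -14 0 0 0 0 0" --pt "1 -16.5 0 0 0 0 0"

```text
time_s: 4.62
eef_pos: [540.6, 123.5, 88.9]
ee_rot: [-0.482, -0.518, -0.482, 0.518]
force: [5.2, -0.1, -2.9]
grip_width: 0.269
```

Emit:
carry_out --pt "1 0 -3 0 0 0 0" --pt "1 0 -9 0 0 0 0" --pt "1 0 -15 0 0 0 0" --pt "1 0 -21 0 0 0 0" --pt "1 0 -27 0 0 0 0"

```text
time_s: 5.25
eef_pos: [513.9, 125.4, 88.9]
ee_rot: [0.482, 0.518, 0.481, -0.518]
force: [6.4, -0.4, -3.4]
grip_width: 0.265
```

Emit:
carry_out --pt "1 0 -7 0 0 0 0" --pt "1 0 -14 0 0 0 0" --pt "1 0 -21 0 0 0 0" --pt "1 0 -26 0 0 0 0" --pt "1 0 -29 0 0 0 0"

```text
time_s: 5.88
eef_pos: [485.4, 127.5, 89.2]
ee_rot: [0.482, 0.518, 0.481, -0.517]
force: [8.8, -0.2, -2.6]
grip_width: 0.264
```

Emit:
carry_out --pt "1 0 -1 0 0 0 0" --pt "1 0 -2 0 0 0 0" --pt "1 0 -3 0 0 0 0" --pt "1 0 -4 0 0 0 0" --pt "1 0 -4 0 0 0 0"

```text
time_s: 6.5
eef_pos: [481.6, 127.7, 89.2]
ee_rot: [0.482, 0.518, 0.481, -0.517]
force: [8.3, 0.5, -2.7]
grip_width: 0.27
```

Emit:
carry_out --pt "1 0 -0.4 0 0 0 0" --pt "1 0 -0.8 0 0 0 0" --pt "1 0 -1.2 0 0 0 0" --pt "1 0 -1.5 0 0 0 0" --pt "1 0 -1.5 0 0 0 0"

```text
time_s: 7.12
eef_pos: [480.2, 127.8, 89.2]
ee_rot: [0.482, 0.518, 0.481, -0.517]
force: [8.5, -0.5, -2.8]
grip_width: 0.272
```

Emit:
carry_out --pt "1 0 -0.4 0 0 0 0" --pt "1 0 -0.8 0 0 0 0" --pt "1 0 -1.2 0 0 0 0" --pt "1 0 -1.5 0 0 0 0" --pt "1 0 -1.5 0 0 0 0"

```text
time_s: 7.75
eef_pos: [478.7, 127.9, 89.2]
ee_rot: [0.482, 0.518, 0.481, -0.517]
force: [8.7, 0.0, -2.4]
grip_width: 0.271
```

Emit:
carry_out --pt "1 0 -0.4 0 0 0 0" --pt "1 0 -0.8 0 0 0 0" --pt "1 0 -1.2 0 0 0 0" --pt "1 0 -1.5 0 0 0 0" --pt "1 0 -1.5 0 0 0 0"

```text
time_s: 8.38
eef_pos: [477.3, 128.1, 89.2]
ee_rot: [0.482, 0.518, 0.481, -0.517]
force: [8.3, -1.1, -3.0]
grip_width: 0.268
```

Emit:
carry_out --pt "1 0 -0.4 0 0 0 0" --pt "1 0 -0.8 0 0 0 0" --pt "1 0 -1.2 0 0 0 0" --pt "1 0 -1.5 0 0 0 0" --pt "1 0 -1.5 0 0 0 0"

```text
time_s: 9.0
eef_pos: [475.8, 128.1, 89.2]
ee_rot: [0.482, 0.518, 0.481, -0.517]
force: [9.3, -0.4, -2.9]
grip_width: 0.268
```

Emit:
carry_out --pt "1 0 -0.4 0 0 0 0" --pt "1 0 -0.8 0 0 0 0" --pt "1 0 -1.2 0 0 0 0" --pt "1 0 -1.5 0 0 0 0" --pt "1 0 -1.5 0 0 0 0"

```text
time_s: 9.62
eef_pos: [475.4, 128.2, 89.4]
ee_rot: [0.483, 0.519, 0.48, -0.516]
force: [12.7, 0.4, -5.3]
grip_width: 0.267
```

Emit:
carry_out --pt "1 0 0.4 0 0 0 0" --pt "1 0 0.8 0 0 0 0" --pt "1 4 0.8 0 0 0 0" --pt "1 8 0.8 0 0 0 0" --pt "1 11 0.8 0 0 0 0"

```text
time_s: 10.25
eef_pos: [475.6, 128.2, 78.4]
ee_rot: [0.483, 0.519, 0.481, -0.517]
force: [10.4, -0.5, -1.5]
grip_width: 0.269
```

Emit:
carry_out --pt "1 2 0 0 0 0 0" --pt "1 4 0 0 0 0 0" --pt "1 4.5 0 0 0 0 0" --pt "1 4.5 0 0 0 0 0" --pt "1 4.5 0 0 0 0 0"

```text
time_s: 10.88
eef_pos: [475.6, 128.2, 74.0]
ee_rot: [0.483, 0.519, 0.481, -0.517]
force: [9.7, -0.7, -2.0]
grip_width: 0.263
```

Emit:
carry_out --pt "1 0.7 0 0 0 0 0" --pt "1 1.3 0 0 0 0 0" --pt "1 1.3 1 0 0 0 0" --pt "1 1.3 2 0 0 0 0" --pt "1 1.3 3 0 0 0 0"

```text
time_s: 11.5
eef_pos: [478.6, 128.0, 73.0]
ee_rot: [0.483, 0.519, 0.481, -0.517]
force: [7.4, -0.2, 1.4]
grip_width: 0.265
```

Emit:
carry_out --pt "1 0 0.4 0 0 0 0" --pt "1 0 0.8 0 0 0 0" --pt "1 0 1.2 0 0 0 0" --pt "1 0 1.5 0 0 0 0" --pt "1 0 1.5 0 0 0 0"

```text
time_s: 12.12
eef_pos: [479.8, 127.9, 73.0]
ee_rot: [0.482, 0.519, 0.481, -0.517]
force: [6.2, -1.8, 3.2]
grip_width: 0.261
```

Emit:
carry_out --pt "1 0 0.3 0 0 0 0" --pt "1 0 0.6 0 0 0 0" --pt "1 0 0.9 0 0 0 0" --pt "1 0 1.2 0 0 0 0" --pt "1 0 1.2 0 0 0 0"

```text
time_s: 12.75
eef_pos: [480.0, 127.8, 72.9]
ee_rot: [0.482, 0.518, 0.481, -0.518]
force: [0.2, -0.7, 7.4]
grip_width: 0.267
```

Emit:
carry_out --pt "1 -0.6 0 0 0 0 0" --pt "0.4 -0.6 0 0 0 0 0" --pt "0.2 -0.6 0 0 0 0 0" --pt "0 -0.6 0 0 0 0 0" --pt "0 -0.6 0 0 0 0 0"

```text
time_s: 13.38
eef_pos: [479.5, 128.0, 72.4]
ee_rot: [-0.481, -0.518, -0.482, 0.518]
force: [-0.5, -0.4, -0.8]
grip_width: 0.499
```

Emit:
carry_out --pt "0 -8 0 0 0 0 0" --pt "0 -25 0 0 0 0 0" --pt "0 -45 0 0 0 0 0" --pt "0 -65 0 0 0 0 0" --pt "0 -85 0 0 0 0 0"

```text
time_s: 14.0
eef_pos: [479.8, 128.0, 158.8]
ee_rot: [0.482, 0.518, 0.481, -0.518]
force: [0.4, -0.0, 0.2]
grip_width: 0.5
```

```bash
python3 - <<'E'
from h import *
s=ctrl.sense();print(s["time_s"],s["eef_pos"],s["force"],s["grip_width"])
M=q2R(s["ee_rot"]).as_matrix();print(M.round(4));print((M.T@(np.array([493,-305.5,160])-s["eef_pos"])).round(1))
E
```

```text
14.0 [479.75337163 127.96817279 158.81340251] [ 0.42896328 -0.01146932  0.22155196] 0.49998271070962574
[[ 4.000e-04  9.974e-01 -7.230e-02]
 [-0.000e+00 -7.230e-02 -9.974e-01]
 [-1.000e+00  4.000e-04 -0.000e+00]]
[ -1.2  44.6 431.4]
```

Emit:
carry_out --pt "-0.25 0 4 43 0 0 0" --pt "-0.25 0 9 87 0 0 0" --pt "-0.25 0 13 130 0 0 0" --pt "-0.25 0 18 174 0 0 0" --pt "-0.25 0 22.3 218 0 0 0"

```text
time_s: 14.62
eef_pos: [486.2, -92.5, 158.2]
ee_rot: [0.482, 0.518, 0.481, -0.518]
force: [1.1, 0.3, -0.3]
grip_width: 0.627
```

Emit:
carry_out --pt "-0.25 0 4 43 0 0 0" --pt "-0.25 0 9 87 0 0 0" --pt "-0.25 0 13 130 0 0 0" --pt "-0.25 0 18 180 0 0 0" --pt "-0.25 0 22.3 213.4 0 0 0"

```text
time_s: 15.25
eef_pos: [492.8, -307.6, 158.1]
ee_rot: [-0.481, -0.518, -0.481, 0.518]
force: [-0.4, 0.4, 0.2]
grip_width: 0.623
```

Emit:
carry_out --pt "-0.25 20 0 0 0 0 0" --pt "-0.25 40 0 0 0 0 0" --pt "-0.25 55 0 0 0 0 0" --pt "-0.25 60 0 0 0 0 0" --pt "-0.25 60 0 0 0 0 0"

```text
time_s: 15.88
eef_pos: [493.2, -305.6, 97.9]
ee_rot: [0.482, 0.518, 0.482, -0.518]
force: [-0.2, 0.3, 0.2]
grip_width: 0.627
```

```bash
python3 - <<'E'
from h import *
s=ctrl.sense();print(s["time_s"],s["eef_pos"],s["force"],s["grip_width"])
b=viewer.capture("scene")[:,:,::-1]; a=viewer.capture("top")[:,:,::-1]
B=cv2.resize(b[130:260,80:210],None,fx=4,fy=4,interpolation=cv2.INTER_CUBIC)
A=cv2.resize(a[150:300,150:210],None,fx=3.4,fy=520/150,interpolation=cv2.INTER_CUBIC)
cv2.imwrite("pics/p5.png",np.hstack([B,A]))
E
```

```text
15.875 [ 493.20508232 -305.55321063   97.90242127] [-0.18879395  0.31380236  0.15692658] 0.6265148858448005
```

View pics/p5.png

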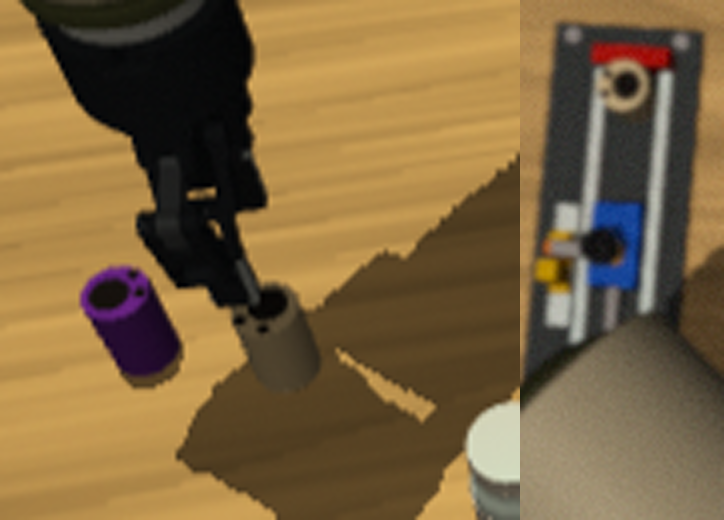

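Emit:
carry_out --pt "-0.25 20 1 0 0 0 0" --pt "-0.25 40 1 0 0 0 0" --pt "-0.25 58 1 0 0 0 0" --pt "-0.25 69 1 0 0 0 0" --pt "-0.25 72 1 0 0 0 0"

```text
time_s: 16.6
eef_pos: [494.0, -305.6, 25.2]
ee_rot: [-0.481, -0.518, -0.482, 0.518]
force: [-0.4, -0.4, -0.1]
grip_width: 0.624
```

Emit:
carry_out --pt "0 0 0 0 0 0 0" --pt "0.1 0 0 0 0 0 0" --pt "0.2 0 0 0 0 0 0" --pt "0.4 0 0 0 0 0 0" --pt "0.6 0 0 0 0 0 0" --newtons 30

```text
time_s: 17.23
eef_pos: [494.4, -305.9, 26.3]
ee_rot: [0.482, 0.518, 0.481, -0.518]
force: [-0.0, 1.4, 5.2]
grip_width: 0.405
```

Emit:
carry_out --pt "1 0 0 0 0 0 0" --pt "1 0 0 0 0 0 0" --pt "1 0 0 0 0 0 0" --pt "1 0 0 0 0 0 0" --pt "1 0 0 0 0 0 0"

```text
time_s: 17.85
eef_pos: [494.4, -305.9, 26.3]
ee_rot: [0.482, 0.518, 0.481, -0.518]
force: [0.2, 0.7, 6.2]
grip_width: 0.412
```

Emit:
carry_out --pt "1 -10 0 0 0 0 0" --pt "1 -30 0 0 0 0 0" --pt "1 -60 0 0 0 0 0" --pt "1 -90 0 0 0 0 0" --pt "1 -105 0 0 0 0 0"

```text
time_s: 18.48
eef_pos: [494.4, -305.9, 132.4]
ee_rot: [0.482, 0.518, 0.481, -0.518]
force: [-0.4, -0.3, -0.3]
grip_width: 0.409
```

```bash
python3 - <<'E'
from h import *
O=np.array([502.6,128.6,0]);u=np.array([.9974,-.0715,0]);v=np.array([.0715,.9974,0])
for cam in("scene","top"):
  g=cv2.GaussianBlur(cv2.cvtColor(cv2.imread(f"pics/{cam}0.png"),cv2.COLOR_BGR2GRAY).astype(np.float32),(3,3),.7)
  for y0,sgn in((27.5,-1),(-19.5,-1),(-27.5,1)):
    o=[];ys=np.arange(-7,7,.1)
    xs=np.r_[-75:-55:2.,-5:0:2.] if y0>0 else np.r_[-80:60:2.]
    acc=0
    for x in xs:
        P=np.array([proj(cam,O+x*u+(y0+d)*v+[0,0,28]) for d in ys]).astype(np.float32)
        p=cv2.remap(g,P[None,:,0],P[None,:,1],1)[0];d=np.gradient(p)*sgn;acc=acc+p;o.append((x,ys[int(d.argmax())]))
    o=np.array(o);k=np.polyfit(o[:,0],o[:,1],1)
    print(cam,y0,"off",np.median(o[:,1]).round(2),o[:,1].std().round(2),"slope deg",np.degrees(k[0]).round(2)); print((acc/len(xs))[::10].round())
E
```

```text
scene 27.5 off -0.9 3.23 slope deg -1.74
[116. 123. 126. 124. 118. 109.  99.  89.  83.  79.  78.  78.  78.  79.]
scene -19.5 off -0.7 0.51 slope deg 0.1
[147. 158. 163. 160. 149. 131. 107.  82.  60.  45.  37.  33.  31.  30.]
scene -27.5 off -0.8 0.5 slope deg 0.05
[ 43.  45.  49.  55.  67.  85. 106. 128. 147. 158. 163. 160. 149. 131.]
top 27.5 off -1.4 1.01 slope deg -1.77
[130. 143. 151. 154. 153. 149. 142. 136. 131. 130. 133. 138. 144. 150.]
top -19.5 off 0.7 0.55 slope deg -0.11
[129. 142. 150. 153. 152. 145. 133. 118. 101.  84.  69.  58.  50.  46.]
top -27.5 off -0.8 0.93 slope deg 0.05
[ 44.  46.  50.  57.  68.  82.  97. 114. 129. 142. 150. 153. 152. 145.]
```

Emit:
carry_out --pt "1 0 2 -30 0 0 0" --pt "1 0 5 -70 0 0 0" --pt "1 0 8 -120 0 0 0" --pt "1 0 11 -170 0 0 0" --pt "1 0 15 -220 0 0 0"

```text
time_s: 19.1
eef_pos: [524.7, -85.6, 130.3]
ee_rot: [-0.481, -0.518, -0.482, 0.518]
force: [0.5, 0.4, -0.2]
grip_width: 0.409
```

Emit:
carry_out --pt "1 0 3 -50 9 0 0" --pt "1 0 7 -100 18 0 0" --pt "1 0 11 -150 27 0 0" --pt "1 0 14 -190 36 0 0" --pt "1 0 15.1 -214 45 0 0"

```text
time_s: 19.73
eef_pos: [555.1, 127.0, 130.1]
ee_rot: [-0.245, -0.663, -0.246, 0.663]
force: [-0.3, -0.8, 0.2]
grip_width: 0.41
```

Emit:
carry_out --pt "1 0 0 0 9 0 0" --pt "1 0 0 0 18 0 0" --pt "1 0 0 0 27 0 0" --pt "1 0 0 0 36 0 0" --pt "1 0 0 0 45 0 0"

```text
time_s: 20.35
eef_pos: [555.1, 125.1, 130.1]
ee_rot: [0.027, -0.706, 0.027, 0.707]
force: [0.3, 0.6, 0.1]
grip_width: 0.413
```

Emit:
carry_out --pt "1 20 0 0 0 0 0" --pt "1 40 0 0 0 0 0" --pt "1 60 0 0 0 0 0" --pt "1 68 0 0 0 0 0" --pt "1 68 0 0 0 0 0"

```text
time_s: 20.98
eef_pos: [555.3, 125.1, 62.3]
ee_rot: [0.026, -0.706, 0.026, 0.707]
force: [0.4, -0.8, -0.1]
grip_width: 0.405
```

```bash
python3 - <<'E'
from h import *
s=ctrl.sense();p=s["eef_pos"];print(s["time_s"],p,s["force"],s["grip_width"]);print(q2R(s["ee_rot"]).as_matrix().round(4))
O=np.array([502.6,128.6,0]);u=np.array([.9974,-.0715,0]);v=np.array([.0715,.9974,0]);print((p-O)@u,(p-O)@v)
b=viewer.capture("scene")[:,:,::-1].copy();cv2.imwrite("pics/scene6.png",b)
B=cv2.resize(b[130:250,310:400],None,fx=6,fy=5,interpolation=cv2.INTER_CUBIC)
def dot(P,c):
    q=(proj("scene",P)-[310,130]+.5)*[6,5]-.5;cv2.circle(B,tuple(int(round(a)) for a in q),3,c,-1)
for k in(-18,18):
    dot(O+92*u+k*v+[0,0,65],(0,255,0)); dot(O+53*u+k*v+[0,0,p[2]-26.3],(0,255,255)); dot(O+53*u+k*v+[0,0,p[2]-26.3+55],(255,0,255))
cv2.imwrite("pics/p6.png",B)
E
```

```text
20.975 [555.26918412 125.0590068   62.33933165] [ 0.40759882 -0.7781059  -0.12855832] 0.4045173354932758
[[-1.000e-03 -7.240e-02 -9.974e-01]
 [-0.000e+00 -9.974e-01  7.240e-02]
 [-1.000e+00  1.000e-04  1.000e-03]]
52.78542525015724 0.23406004756415982
```

View pics/p6.png

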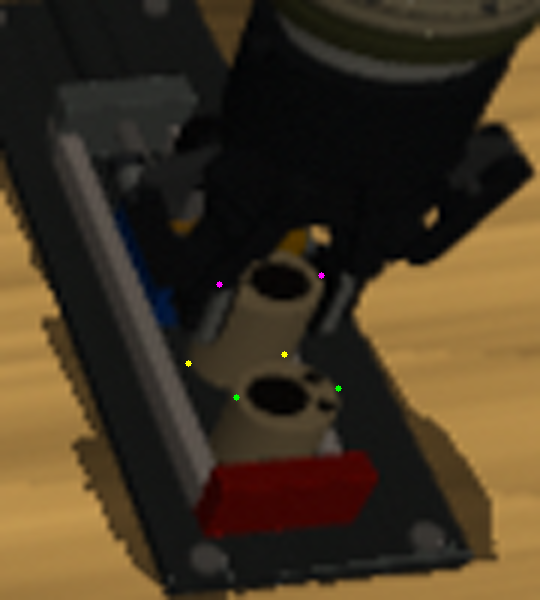

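```bash
python3 - <<'E'
from h import *
b=cv2.imread("pics/scene6.png")
x0,y0,k=338,172,13
B=cv2.resize(b[y0:y0+45,x0:x0+40],None,fx=k,fy=k,interpolation=cv2.INTER_CUBIC);B=cv2.convertScaleAbs(B,alpha=1.7,beta=10)
C=B.copy()
O=np.array([502.6,128.6,0]);u=np.array([.9974,-.0715,0]);v=np.array([.0715,.9974,0])
def circ(c,r,col):
    P=np.array([(proj("scene",c+r*np.cos(a)*u+r*np.sin(a)*v)-[x0,y0]+.5)*k-.5 for a in np.linspace(0,6.28,40)]).round().astype(np.int32)
    cv2.polylines(B,[P[None].reshape(-1,1,2)],True,col,1)
T=np.array([555.27,125.06,62.34])
circ(O+92*u+[0,0,65],18,(0,255,0));circ(T+[0,0,-26.3],18,(0,255,255));circ(T+[0,0,28.7],18,(255,0,255))
cv2.imwrite("pics/p7.png",cv2.resize(np.hstack([B,C]),None,fx=.76,fy=.76))
E
```

```text
(no output)
```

View pics/p7.png

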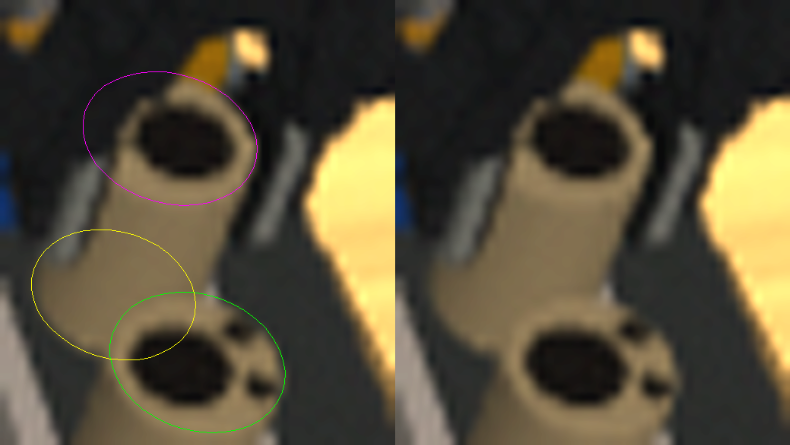

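Emit:
carry_out --pt "1 0 1.2 0 0 0 0" --pt "1 3 1.2 0 0 0 0" --pt "1 6 1.2 0 0 0 0" --pt "1 9 1.2 0 0 0 0" --pt "1 11 1.2 0 0 0 0"

```text
time_s: 21.65
eef_pos: [555.3, 123.9, 51.3]
ee_rot: [0.026, -0.707, 0.026, 0.707]
force: [-0.2, 0.0, -0.6]
grip_width: 0.409
```

Emit:
carry_out --pt "1 1 0 0 0 0 0" --pt "1 2 0 0 0 0 0" --pt "1 3 0 0 0 0 0" --pt "1 4 0 0 0 0 0" --pt "1 5 0 0 0 0 0"

```text
time_s: 22.28
eef_pos: [555.4, 123.9, 46.5]
ee_rot: [0.026, -0.707, 0.026, 0.707]
force: [0.3, -0.4, -0.7]
grip_width: 0.411
```

In the channel with no contact force. Continuing toward the floor (expected TCP z ≈ 36).

Emit:
carry_out --pt "1 2 0 0 0 0 0" --pt "1 4 0 0 0 0 0" --pt "1 6 0 0 0 0 0" --pt "1 7.5 0 0 0 0 0" --pt "1 8.5 0 0 0 0 0"

```text
time_s: 22.9
eef_pos: [555.4, 123.9, 38.0]
ee_rot: [0.026, -0.707, 0.026, 0.707]
force: [0.6, -0.3, -0.3]
grip_width: 0.409
```

Emit:
carry_out --pt "1 0.4 0 0 0 0 0" --pt "1 0.8 0 0 0 0 0" --pt "1 1.2 0 0 0 0 0" --pt "1 1.6 0 0 0 0 0" --pt "1 2 0 0 0 0 0"

```text
time_s: 23.52
eef_pos: [555.5, 123.9, 36.3]
ee_rot: [-0.026, 0.707, -0.026, -0.707]
force: [-1.9, -0.6, 3.7]
grip_width: 0.412
```

Emit:
carry_out --pt "0.1 0 0 0 0 0 0" --pt "0 0 0 0 0 0 0" --pt "-0.15 0 0 0 0 0 0" --pt "-0.25 0 0 0 0 0 0" --pt "-0.25 0 0 0 0 0 0"

```text
time_s: 24.15
eef_pos: [555.4, 123.9, 36.1]
ee_rot: [0.026, -0.707, 0.026, 0.707]
force: [-0.1, 0.0, 0.6]
grip_width: 0.629
```

Emit:
carry_out --pt "-0.25 -10 0 0 0 0 0" --pt "-0.25 -30 0 0 0 0 0" --pt "-0.25 -60 0 0 0 0 0" --pt "-0.25 -90 0 0 0 0 0" --pt "-0.25 -120 0 0 0 0 0"

```text
time_s: 24.78
eef_pos: [555.4, 123.9, 157.9]
ee_rot: [-0.026, 0.707, -0.026, -0.706]
force: [1.1, 0.0, -0.1]
grip_width: 0.623
```

Emit:
carry_out --pt "0 0 0 0 -10 0 0" --pt "0 0 0 0 -20 0 0" --pt "0 0 0 0 -30 0 0" --pt "0 0 0 0 -40 0 0" --pt "0 0 0 0 -45 0 0"

```text
time_s: 25.4
eef_pos: [555.4, 123.9, 156.9]
ee_rot: [0.248, 0.662, 0.248, -0.662]
force: [-1.1, -0.2, -0.3]
grip_width: 0.499
```

Emit:
carry_out --pt "0 0 0 0 -10 0 0" --pt "0 0 0 0 -20 0 0" --pt "0 0 0 0 -30 0 0" --pt "0 0 0 0 -40 0 0" --pt "0 0 0 0 -45 0 0"

```text
time_s: 26.02
eef_pos: [555.4, 123.9, 156.8]
ee_rot: [0.483, 0.517, 0.482, -0.517]
force: [-0.4, -0.4, 0.2]
grip_width: 0.497
```

```bash
python3 - <<'E'
from h import *
s=ctrl.sense();p=s["eef_pos"];print(s["time_s"],p,s["force"],s["grip_width"]);M=q2R(s["ee_rot"]).as_matrix();print(M.round(4))
print(M.T@(np.array([480.0,127.9,72.4])-p))
b=viewer.capture("scene")[:,:,::-1].copy();cv2.imwrite("pics/scene8.png",b)
cv2.imwrite("pics/p8.png",cv2.convertScaleAbs(cv2.resize(b[130:245,310:400],None,fx=5,fy=5,interpolation=cv2.INTER_CUBIC),alpha=1.4))
E
```

```text
26.025 [555.42696116 123.87779609 156.84323806] [-0.38730112 -0.40283529  0.24374423] 0.4972137502526903
[[ 7.000e-04  9.977e-01 -6.850e-02]
 [ 0.000e+00 -6.850e-02 -9.977e-01]
 [-1.000e+00  7.000e-04 -1.000e-04]]
[ 84.39231512 -75.58213067   1.15918942]
```

View pics/p8.png

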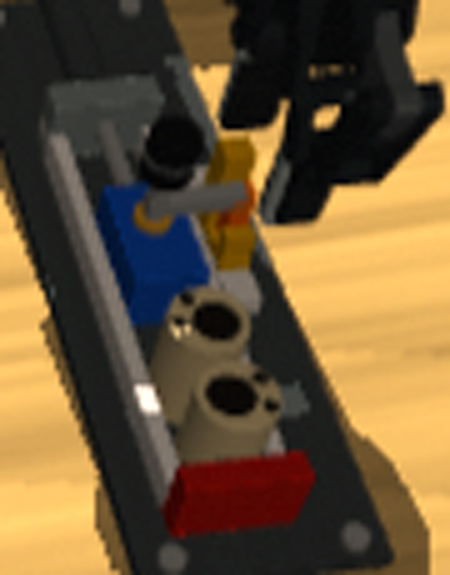

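Emit:
carry_out --pt "0 0 -25 0.4 0 0 0" --pt "0 0 -50 0.8 0 0 0" --pt "0 0 -75.6 1.2 0 0 0" --pt "0 10 -75.6 1.2 0 0 0" --pt "0 25 -75.6 1.2 0 0 0"

```text
time_s: 26.7
eef_pos: [480.7, 128.1, 130.8]
ee_rot: [0.482, 0.518, 0.481, -0.518]
force: [0.0, 0.2, 0.9]
grip_width: 0.501
```

Emit:
carry_out --pt "0 15 0 0 0 0 0" --pt "0 30 0 0 0 0 0" --pt "0 45 0 0 0 0 0" --pt "0 55 0 0 0 0 0" --pt "0 59 0 0 0 0 0"

```text
time_s: 27.32
eef_pos: [479.8, 128.1, 71.5]
ee_rot: [-0.481, -0.518, -0.482, 0.518]
force: [0.4, 0.9, -0.4]
grip_width: 0.503
```

Emit:
carry_out --pt "0.3 0 0 0 0 0 0" --pt "0.4 0 0 0 0 0 0" --pt "0.45 0 0 0 0 0 0" --pt "0.55 0 0 0 0 0 0" --pt "0.7 0 0 0 0 0 0" --newtons 40

```text
time_s: 27.95
eef_pos: [480.1, 128.2, 72.6]
ee_rot: [0.482, 0.518, 0.481, -0.518]
force: [-1.7, -0.3, 5.3]
grip_width: 0.266
```

Emit:
carry_out --pt "1 0 0 0 0 0 0" --pt "1 0 0 0 0 0 0" --pt "1 0 0 0 0 0 0" --pt "1 0 0 0 0 0 0" --pt "1 0 0 0 0 0 0"

```text
time_s: 28.58
eef_pos: [480.1, 128.1, 72.6]
ee_rot: [0.482, 0.518, 0.481, -0.518]
force: [-2.2, -1.2, 6.1]
grip_width: 0.266
```

Emit:
carry_out --pt "1 0 -0.8 0 0 0 0" --pt "1 0 -1.6 0 0 0 0" --pt "1 0 -2.4 0 0 0 0" --pt "1 0 -3 0 0 0 0" --pt "1 0 -3 0 0 0 0"

```text
time_s: 29.2
eef_pos: [478.7, 128.3, 72.6]
ee_rot: [0.483, 0.519, 0.48, -0.517]
force: [8.5, -0.1, 0.4]
grip_width: 0.267
```

Emit:
carry_out --pt "1 -3 0 0 0 0 0" --pt "1 -6 0 0 0 0 0" --pt "1 -10 0 0 0 0 0" --pt "1 -14 0 0 0 0 0" --pt "1 -16.5 0 0 0 0 0"

```text
time_s: 29.82
eef_pos: [478.5, 128.3, 88.9]
ee_rot: [0.482, 0.519, 0.48, -0.517]
force: [8.4, -0.9, -3.2]
grip_width: 0.267
```

Emit:
carry_out --pt "1 0 2 0 0 0 0" --pt "1 0 4 0 0 0 0" --pt "1 0 6.5 0 0 0 0" --pt "1 0 9 0 0 0 0" --pt "1 0 11 0 0 0 0"

```text
time_s: 30.45
eef_pos: [489.2, 127.5, 88.6]
ee_rot: [0.482, 0.519, 0.481, -0.517]
force: [7.2, 0.9, -2.8]
grip_width: 0.271
```

Emit:
carry_out --pt "1 0 2 0 0 0 0" --pt "1 0 4 0 0 0 0" --pt "1 0 6 0 0 0 0" --pt "1 0 8 0 0 0 0" --pt "1 0 9 0 0 0 0"

```text
time_s: 31.08
eef_pos: [498.0, 126.9, 88.5]
ee_rot: [0.482, 0.519, 0.481, -0.517]
force: [6.9, 1.1, -2.5]
grip_width: 0.266
```

Emit:
carry_out --pt "1 0 1 0 0 0 0" --pt "1 0 2 0 0 0 0" --pt "1 0 3 0 0 0 0" --pt "1 0 4 0 0 0 0" --pt "1 0 4 0 0 0 0"

```text
time_s: 31.7
eef_pos: [501.8, 126.6, 88.5]
ee_rot: [0.482, 0.519, 0.481, -0.517]
force: [6.7, 0.7, -2.6]
grip_width: 0.268
```

Emit:
carry_out --pt "1 0 0.6 0 0 0 0" --pt "1 0 1.2 0 0 0 0" --pt "1 0 1.8 0 0 0 0" --pt "1 0 2.4 0 0 0 0" --pt "1 0 2.8 0 0 0 0"

```text
time_s: 32.33
eef_pos: [504.5, 126.4, 88.4]
ee_rot: [0.482, 0.518, 0.481, -0.517]
force: [6.5, 1.0, -2.6]
grip_width: 0.265
```

Emit:
carry_out --pt "1 0 0.3 0 0 0 0" --pt "1 0 0.6 0 0 0 0" --pt "1 0 0.9 0 0 0 0" --pt "1 0 1.2 0 0 0 0" --pt "1 0 1.2 0 0 0 0"

```text
time_s: 32.95
eef_pos: [505.3, 126.3, 88.4]
ee_rot: [0.482, 0.518, 0.481, -0.517]
force: [5.4, 0.8, -2.1]
grip_width: 0.268
```

Contact beginning at s≈62 as expected; continuing gently until the spring load is taken by the sleeves.

Emit:
carry_out --pt "1 0 0.3 0 0 0 0" --pt "1 0 0.6 0 0 0 0" --pt "1 0 0.9 0 0 0 0" --pt "1 0 1.2 0 0 0 0" --pt "1 0 1.2 0 0 0 0"

```text
time_s: 33.58
eef_pos: [505.6, 126.3, 88.4]
ee_rot: [-0.481, -0.517, -0.482, 0.518]
force: [-0.1, 1.2, -3.5]
grip_width: 0.27
```

Emit:
carry_out --pt "1 4 0 0 0 0 0" --pt "1 8 0 0 0 0 0" --pt "1 12 0 0 0 0 0" --pt "1 15 0 0 0 0 0" --pt "1 16 0 0 0 0 0"

```text
time_s: 34.2
eef_pos: [505.8, 126.3, 72.6]
ee_rot: [-0.481, -0.518, -0.482, 0.518]
force: [-4.3, 1.2, 4.6]
grip_width: 0.267
```

Emit:
carry_out --pt "1 0.3 0 0 0 0 0" --pt "0.4 0.3 0 0 0 0 0" --pt "0.2 0.3 0 0 0 0 0" --pt "0 0.3 0 0 0 0 0" --pt "0 0.3 0 0 0 0 0"

```text
time_s: 34.83
eef_pos: [506.2, 126.2, 72.3]
ee_rot: [0.482, 0.518, 0.481, -0.518]
force: [-0.5, -0.3, 0.4]
grip_width: 0.505
```

Emit:
carry_out --pt "0 -8 0 0 0 0 0" --pt "0 -25 0 0 0 0 0" --pt "0 -50 0 0 0 0 0" --pt "0 -80 0 0 0 0 0" --pt "0 -110 0 0 0 0 0"

```text
time_s: 35.45
eef_pos: [506.0, 126.3, 183.9]
ee_rot: [0.482, 0.518, 0.481, -0.518]
force: [0.6, -0.3, -0.8]
grip_width: 0.498
```

Emit:
carry_out --pt "0 -20 0 40 0 0 0" --pt "0 -20 0 90 0 0 0" --pt "0 -20 0 140 0 0 0" --pt "0 -20 0 190 0 0 0" --pt "0 -20 0 200 0 0 0"

```text
time_s: 36.08
eef_pos: [491.4, -75.6, 202.8]
ee_rot: [0.481, 0.519, 0.48, -0.519]
force: [0.1, 0.5, -0.4]
grip_width: 0.498
```

```bash
python3 - <<'E'
from h import *
s=ctrl.sense();print(s["time_s"],s["eef_pos"],s["force"])
b=viewer.capture("scene")[:,:,::-1];a=viewer.capture("top")[:,:,::-1]
B=cv2.resize(b[110:250,290:400],None,fx=4,fy=4,interpolation=cv2.INTER_CUBIC);A=cv2.resize(a[150:310,140:220],None,fx=3.5,fy=3.5,interpolation=cv2.INTER_CUBIC)
cv2.imwrite("pics/p9.png",cv2.convertScaleAbs(np.hstack([B,A]),alpha=1.4))
E
```

```text
36.075 [491.35719455 -75.56118205 202.80899272] [ 0.05992688  0.46256501 -0.37525306]
```

View pics/p9.png

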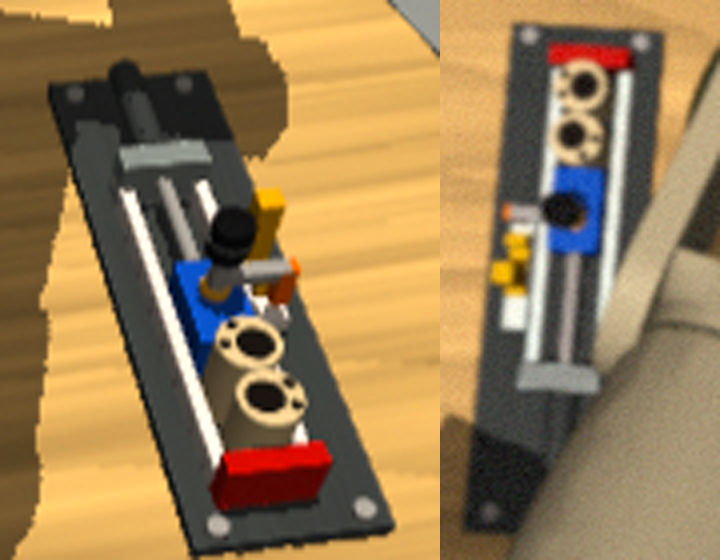

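Both sleeves stand upright against the gate, with the follower touching the rear one. The knob is down with its lug in front of the tooth, and the gripper is clear of everything.

```bash
python3 -c "
from rig import order
print(order.finish_job())"
```

```text
the job is handed in; nothing more can be done
None
```

The loose beige sleeve is in the feed track behind the gate sleeve, with the follower holding both against the red gate. I handed the job in at about 36 s; it reports no verdict.

- **Drawing back:** I lifted the knob about 16 mm and drew the follower back in small steps. It met its stop at s ≈ 92 mm, where the force rose by about 4 N. I lowered the knob, eased the follower forward until the tooth took the spring load, and let go. The next picture showed it caught.
- **Loading the sleeve:** It went into the channel with no side force and reached the floor at the expected height. A picture after release showed it upright.
- **Closing up:** I took the load off the tooth before lifting the knob, then eased the follower forward until the spring force on the tool fell to zero at about s ≈ 62 mm. I lowered the knob to its rest height and let go.

**Last checks:**
- The final pictures show both sleeves upright and touching, the follower against them, the knob down and the gripper clear.
- The final crops covered only the track. I did not look again at the collar, jar or purple sleeve, but I felt no contact with them on the way.
- The two cameras disagreed by about 1.5 mm on the channel's centre line and about 4 mm on the sleeve's position. I used averages and a 1.2 mm correction from a close view, and the sleeve then went in freely.

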